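# Find the drive stem that fits the food processor

### The arm

A 7-joint arm with a two-finger parallel gripper is mounted at the origin on a cart in front of the work surface, level with it; the furniture and walls round the work are solid. World frame = base frame: x ahead of the robot, y to its left, z up, the work surface at z = 0. Lengths are in m, angles in rad, forces in N, time in s.
With the tool pointing down it reaches from about 0.4 to 0.75 m from the base axis. Payload 19.5 kg.
Tool frame: the origin (TCP) lies between the finger pads; the fingertips stand 22 mm ahead of it and the grasp point (between the pads) lies 3 mm ahead of it (finger_overhang is the x of the fingertips in the tool frame, in m); x points along the fingers, y is the direction in which the jaws open and shut, and the axes are right-handed (so a half turn about x gives the same grasp; the last joint's range is limited). The gripper opens to 85 mm and grips with 20 to 120 N. Pads are 22 mm wide; open, the fingers measure 114 mm over their backs; the gripper's body (76 mm by 85 mm) begins 54 mm behind the grasp point. The pads swing forward as they close: fully open they stand 13 mm farther back than shut.
Start: joints at [1.189, 0.707, -0.028, 1.485, 0.022, 0.951, -0.075], TCP at [0.192, -0.542, 0.253] pointing down, gripper open.
Joint ranges: [-2.71, 2.71], [-0.32, 2.16], [-1.57, 1.52], [0, 2.45], [-1.46, 4.6], [0, 2.02], [-2.83, 2.83]. Speed limits (rad/s): [1.89, 1.89, 2.57, 2.57, 3.01, 3.01, 3.01].

### API

Orientations are given as a 3x3 rotation matrix whose columns are the frame's x, y, z axes.
In Python, from workcell import observe, capture, camera_params, hand_in, finger_overhang gives the robot as it stands. The module is installed in compiled form; this text tells all that it offers.
- The arm moves only by the tool drive_tool, never from a script. Its argument "deltas" is a list that holds one entry, the list of rows, each a list of 5 numbers: the shift along the tool's x, y, z each as a share of 0.04 m, from -1 to 1, then the turn about the tool's x as a share of 0.08 rad, from -1 to 1, then the finger opening in mm, from 0 to 85.4. In form: [[[dx, dy, dz, turn, fingers], ...]]. A call has 1 to 20 rows; each row shifts and turns the commanded pose from where the row before left it, along the tool's axes as they then stand; what a row does not reach is not made up. A row lasts 1/12 s, in which the tool goes at most 41.7 mm and 7.16 degrees, less where a joint would pass 70% of its speed; a pose out of reach is approached as far as the arm can. A call with a number of a shift or a turn outside -1 to 1 is refused whole. A call with a gripper value outside its range is refused whole. The fingers move at their own pace and stop on an object; "newtons" is the grip in N (left out, the last holds). Time passes only in rows, so rows that do not move let the fingers close. It gives the time, the measured TCP pose, the force and the opening at its end, in the units of the state.
- observe(): the state, without advancing time (a new reading comes with each control period).
- capture(name): name is "side" or "top"; returns the picture (480x640x3 uint8, blue, green, red); there is no depth.
- camera_params(name): a dict with "camera_matrix" (3x3 intrinsics, pixels), "k1" (the pictures are not rectified: a ray, as slopes to the right and down, at radius r is drawn at 1 + k1 r^2 times it, then the intrinsics apply), "R" (3x3) and "t" (3): a world point X has camera coordinates R X + t. Camera axes: x right, y down, z forward; pixel columns grow to the right and rows downward; lengths in m; the calibration is good to about 2 mm. A picture is of the moment at which its call begins. camera_params takes no time and is no camera call.
- hand_in(): hands the job in, once; it reports no verdict.
The state is a dict: "clock": time; "joint_positions": joint angles; "qd": joint speeds; "joint_efforts": joint torques, N m; "position": TCP position; "ee_rot": TCP orientation; "contact_force": force on the tool from outside, world axes, zero at the start; "wrist_torque": the same for the moment, N m; "grip_width": opening from 0.0 (shut) to 1.0 (fully open).
Only numpy, scipy, OpenCV 4.12 (cv2) and the standard library are available. Lean on these libraries where they do the work, as an engineer would, in place of code of your own. Each camera call takes 0.05 s, during which the arm holds its last target.

### The job

One of the two grey drive stems standing on the chopping board belongs to this food processor; they look the same, so try them on its spindle. Leave the one that fits pushed fully home on the spindle, turned so that it drops over the cross pin and sits flat on the steel deck, and stand the one that does not fit upright in the wooden tray. Do not disturb the mug, the spice jar or the lemon.

Things in the scene. Friction and masses are not known exactly. Their poses are not given: they have to be found in the camera images.
- stem_1: one of two outwardly identical grey plastic drive stems: upright sleeve 110 mm tall, 40 mm in diameter (lowest 14 mm: a collar 51 mm in diameter), closed top, 130 g. Origin: centre of its underside; z up. Bore from below 21 mm wide; in the stem that fits 70 mm deep, in the other blocked 26 mm up, so that it stops with its underside about 26 mm above the deck. Which is which is not known
- stem_2: the other grey drive stem, same outside and origin as stem_1. Inside the foot of either stem is a cross of four slots, 8 mm wide and 14 mm deep, for the spindle's cross pin; where the slots lie around the axis is not visible and not known
- base: motor base of a food processor, bowl removed: white box 110 x 110 x 39 mm with a round steel deck 90 mm in diameter on top at 45 mm height, a dial on its front (-x) side. It does not move. Origin: centre of its underside; z up
- spindle_foot (a point): centre of the steel deck, on the axis (z up) of the upright spindle: 18 mm in diameter, 52 mm high, last 10 mm tapered to 9 mm. At its foot a cross pin 5 mm wide runs along y, 15 mm to either side, its top 10 mm above the deck: a fitting stem rests on it 10 mm high until turned (90 degrees at most) so that slots and pin meet, then goes down to the deck
- tray: open wooden tray 130 x 180 mm (x, y), 30 mm high, walls and floor 5 mm thick, fixed. A blue clothes-peg strip (15 x 72 x 12 mm, along y) lies in it, 50 mm from its centre towards +x. Origin: centre of its underside; z up
- board: wooden chopping board 230 x 340 mm (x, y), 22 mm thick, fixed; the stems stand on it. Origin: centre of its underside
- lemon: loose yellow lemon, 71 x 53 x 51 mm, on the far part of the board: leave alone. Origin: at its underside
- mug: loose dark mug, 88 x 126 x 106 mm, at the back: leave alone. Origin: at its underside
- spice_jar: loose spice jar with green lid, 46 mm in diameter, 106 mm tall, at the back: leave alone. Origin: centre of its underside
There are look-alikes about, which are no part of the job. What is shaped like the stem_2 but pink or red is not meant.

How it is judged:
At the end, for the whole second after the job is handed in: One stem is fully home on the spindle: underside within 4 mm of the deck, within 4 mm of the spindle's axis, upright within 0.1 rad. The other stands in the tray: on its floor (within 5 mm), inside its walls, upright within 0.15 rad. Both are at rest (((z of stem_1 in the frame of spindle_foot between -0.004 and 0.004 m and horizontal distance between stem_1 and spindle_foot below 0.004 m and angle between stem_1's own z axis and vertical below 0.1 rad and linear speed of each of stem_1, stem_2 below 0.02 m/s and z of stem_2 in the frame of tray between 0 and 0.01 m and x of stem_2 in the frame of tray between -0.065 and 0.065 m and y of stem_2 in the frame of tray between -0.09 and 0.09 m and angle between stem_2's own z axis and vertical below 0.15 rad) or (z of stem_2 in the frame of spindle_foot between -0.004 and 0.004 m and horizontal distance between stem_2 and spindle_foot below 0.004 m and angle between stem_2's own z axis and vertical below 0.1 rad and linear speed of each of stem_2, stem_1 below 0.02 m/s and z of stem_1 in the frame of tray between 0 and 0.01 m and x of stem_1 in the frame of tray between -0.065 and 0.065 m and y of stem_1 in the frame of tray between -0.09 and 0.09 m and angle between stem_1's own z axis and vertical below 0.15 rad))); the robot touches nothing.
It fails at once if the mug, the spice jar or the lemon is moved by more than 30 mm (distance of any of mug, spice_jar, lemon from where it was at the start of the episode above 0.03 m).
It also fails if it takes over 72 s, if anything falls off the work surface, if the arm or the gripper's body presses on something with over 40 N, if the wrist force passes 120 N, or if a joint passes its speed limit or range.

## Working session

There is one attempt and no reset: what is moved stays moved. The work goes in short steps, Python scripts to look and compute and a tool call to move; the robot and the scene stay as the last step left them, time stands still between calls to the robot, and variables do not carry over. Pictures are saved under pics/ and viewed, and the job is handed in when it is done.

Besides the shell and the picture viewer there is one more tool, called after "Request:" as name(argument=value, ...), one argument or row to a line, values as JSON. drive_tool: Moves the arm, as the interface text tells. Shift numbers are shares of 0.04 m and turn numbers shares of 0.08 rad, none past 1 either way. Its arguments: {"type":"object","properties":{"deltas":{"type":"array"},"newtons":{"type":"number"}},"required":["deltas"]}

```bash
mkdir -p pics
python3 - <<'E'
from workcell import *
import cv2
s=observe()
for k,v in s.items(): print(k,v)
print(finger_overhang() if callable(finger_overhang) else finger_overhang)
for n in ("side","top"):
    cv2.imwrite(f"pics/{n}0.png",capture(n)); print(camera_params(n))
E
```

```text
clock 0.0
joint_positions [ 1.18933105  0.70709746 -0.02762918  1.48498269  0.0220012   0.95088677
 -0.07551206]
qd [ 2.08093234e-03 -4.62018350e-04 -1.79001114e-04 -2.13424187e-05
 -2.73767962e-04  1.51176710e-03  1.66736436e-03]
joint_efforts [ 1.63317632e-04 -8.83209014e+01  1.23481181e+00 -2.36176997e+01
  1.68698828e-02  6.28652037e-03 -8.82785616e-05]
position [ 0.19155658 -0.54190993  0.25283436]
ee_rot [[-3.82339890e-04  3.33263442e-01 -9.42833672e-01]
 [ 1.00137144e-03 -9.42833140e-01 -3.33263660e-01]
 [-9.99999426e-01 -1.07154670e-03  2.67622257e-05]]
contact_force [0.17283413 0.54887806 0.00146196]
wrist_torque [ 0.01697043  0.00433393 -0.00591611]
grip_width 0.9987207779753666
0.022
{'camera_matrix': array([[461.30396824,   0.        , 316.79775585],
       [  0.        , 461.30396824, 241.37379893],
       [  0.        ,   0.        ,   1.        ]]), 'k1': -0.1092594807453684, 'R': array([[-0.85872883, -0.5124255 ,  0.00221539],
       [-0.29149496,  0.48492597, -0.82454684],
       [ 0.42144453, -0.70870792, -0.56578936]]), 't': array([0.43964008, 0.2870993 , 0.91369221])}
{'camera_matrix': array([[480.22574177,   0.        , 320.49674683],
       [  0.        , 480.22574177, 239.05783879],
       [  0.        ,   0.        ,   1.        ]]), 'k1': 0.02367129024165758, 'R': array([[ 5.58280917e-04, -9.99879041e-01, -1.55431961e-02],
       [-9.82872263e-01,  2.31576162e-03, -1.84273577e-01],
       [ 1.84287282e-01,  1.53798527e-02, -9.82752084e-01]]), 't': array([-0.13436312,  0.57959589,  1.34820199])}
```

View pics/side0.png

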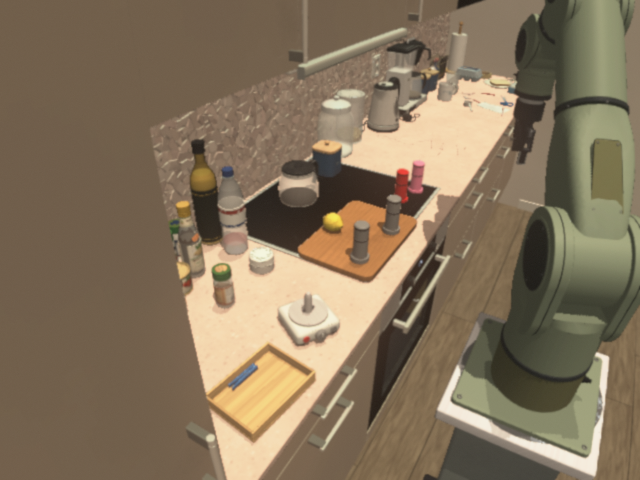

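View pics/top0.png

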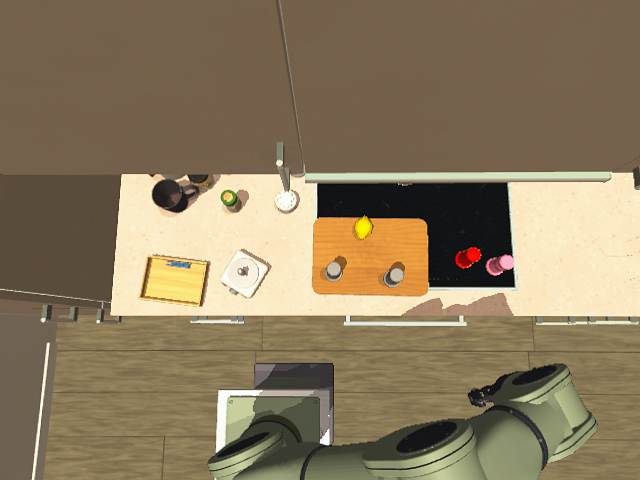

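```bash
cat > h.py <<'E'
import numpy as np, cv2
from workcell import *
P={n:camera_params(n) for n in("side","top")}
def ray(n,u,v):
    p=P[n];K=p["camera_matrix"]
    d=np.array([(u-K[0,2])/K[0,0],(v-K[1,2])/K[1,1]]);s=d.copy()
    for _ in range(30): s=d/(1+p["k1"]*(s@s))
    R,t=p["R"],p["t"]; w=R.T@np.r_[s,1]
    return -R.T@t, w/np.linalg.norm(w)
def onz(n,u,v,z):
    o,d=ray(n,u,v); return o+d*(z-o[2])/d[2]
def tri(a,b):
    o1,d1=ray("side",*a);o2,d2=ray("top",*b)
    A=np.c_[d1,-d2]; k=np.linalg.lstsq(A,o2-o1,rcond=None)[0]
    p,q=o1+k[0]*d1,o2+k[1]*d2
    return (p+q)/2,np.linalg.norm(p-q)
def proj(n,X):
    p=P[n];c=p["R"]@np.asarray(X,float)+p["t"];s=c[:2]/c[2];s=s*(1+p["k1"]*(s@s))
    K=p["camera_matrix"];return np.array([K[0,0]*s[0]+K[0,2],K[1,1]*s[1]+K[1,2]])
def crop(img,x0,y0,x1,y1,k,name):
    cv2.imwrite(name,cv2.resize(img[y0:y1,x0:x1],None,fx=k,fy=k,interpolation=cv2.INTER_CUBIC))
E
python3 - <<'E'
from h import *
s=cv2.imread("pics/side0.png");t=cv2.imread("pics/top0.png")
crop(s,200,180,420,440,2.3,"pics/s1.png")
crop(t,130,200,440,320,2.55,"pics/t1.png")
E
```

```text
(no output)
```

View pics/s1.png

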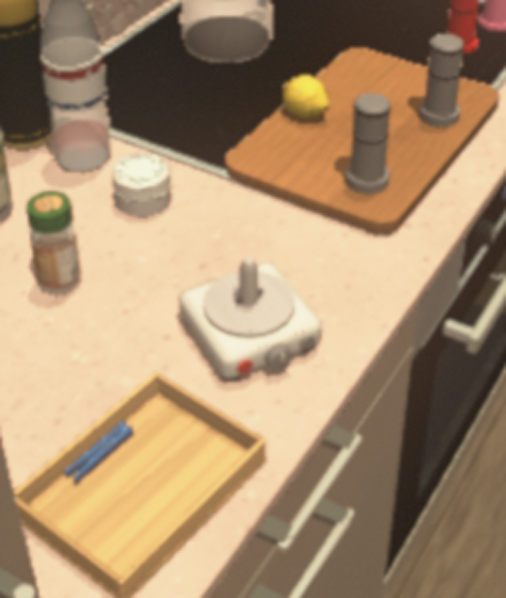

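View pics/t1.png

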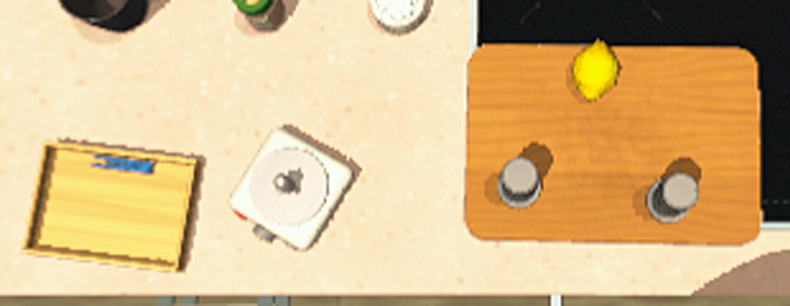

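Run:
```python
from h import *
s=cv2.imread("pics/side0.png");t=cv2.imread("pics/top0.png")
S=[(s,340,210,390,270),(s,375,185,425,245),(s,270,280,350,350)]
T=[(t,310,250,360,290),(t,370,250,420,290),(t,215,245,275,305)]
def mk(L,W,n):
    a=[]
    for im,x0,y0,x1,y1 in L:
        k=360/(y1-y0); a.append(cv2.resize(im[y0:y1,x0:x1],None,fx=k,fy=k,interpolation=cv2.INTER_CUBIC)); print(k,a[-1].shape)
    o=np.hstack(a); print(o.shape); f=800/o.shape[1]; cv2.imwrite(n,cv2.resize(o,None,fx=f,fy=f))
mk(S,0,"pics/s2.png");mk(T,0,"pics/t2.png")
# masks
for n,im,b in (("side",s,[(340,210,390,270),(375,185,425,245)]),("top",t,[(310,250,360,290),(370,250,420,290)])):
    for x0,y0,x1,y1 in b:
        h=cv2.cvtColor(im[y0:y1,x0:x1],cv2.COLOR_BGR2HSV)
        m=(h[...,1]<60).astype(np.uint8)
        c=max(cv2.findContours(m,0,1)[0],key=cv2.contourArea)
        print(n,np.array(cv2.boundingRect(c))+[x0,y0,0,0],cv2.contourArea(c), np.array(cv2.minEnclosingCircle(c)[0])+[x0,y0])
```

```text
6.0 (360, 300, 3)
6.0 (360, 300, 3)
5.142857142857143 (360, 411, 3)
(360, 1011, 3)
9.0 (360, 450, 3)
9.0 (360, 450, 3)
6.0 (360, 360, 3)
(360, 1260, 3)
side [356 222  12   8] 60.0 [361.5 225. ]
side [388 194  12   8] 51.5 [393.61111069 198.27777767]
top [325 262  17  19] 225.5 [333.         271.13888931]
top [384 268  20  19] 253.5 [393.5 277. ]
```

View pics/s2.png

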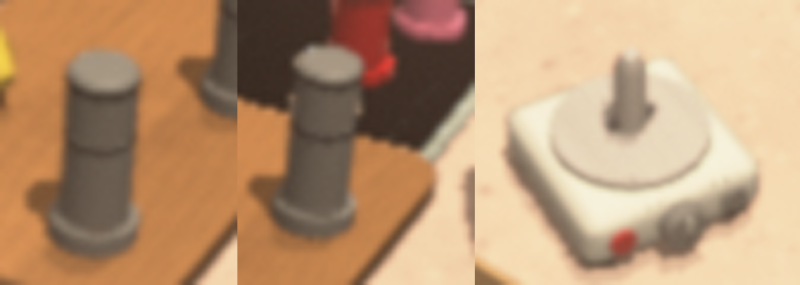

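View pics/t2.png

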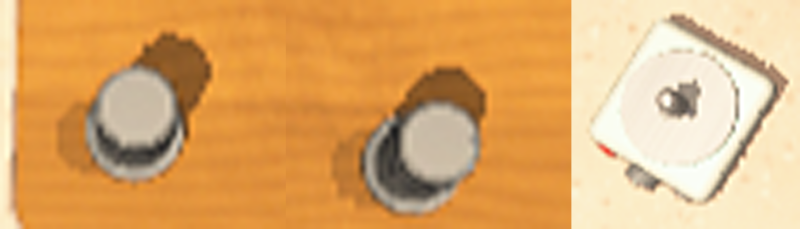

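Run:
```python
from h import *
s=cv2.imread("pics/side0.png");t=cv2.imread("pics/top0.png")
A=tri((361.5,225),(333.7,268.1));B=tri((393.65,198.3),(396.2,274.6));D=tri((307.8,311.1),(243.3,272.8))
print(A,B,D,sep="\n")
# check: expected deck outline & stem outlines overlaid, bases
for n,im in(("side",s),("top",t)):
    k=4; o=cv2.resize(im,None,fx=k,fy=k,interpolation=cv2.INTER_CUBIC)
    def circ(c,r,z,col):
        a=np.linspace(0,2*np.pi,90)
        q=np.array([(proj(n,[c[0]+r*np.cos(x),c[1]+r*np.sin(x),z])+.5)*k-.5 for x in a]);cv2.polylines(o,[q.astype(np.int32)],True,col,1)
    for X in (A[0],B[0]):
        circ(X,.02,.132,(0,255,0));circ(X,.0255,.036,(255,0,255));circ(X,.0255,.022,(255,0,255))
    circ(D[0],.045,.045,(0,255,0));circ(D[0],.0045,.097,(0,0,255));circ(D[0],.009,.087,(0,0,255))
    if n=="side": cv2.imwrite("pics/os.png",np.hstack([cv2.resize(o[210*k:275*k,340*k:420*k],(400,325)),cv2.resize(o[280*k:345*k,270*k:350*k],(400,325))]))
    else: cv2.imwrite("pics/ot.png",np.hstack([cv2.resize(o[245*k:305*k,320*k:410*k],(480,320)),cv2.resize(o[245*k:305*k,215*k:275*k],(320,320))]))
def pts(n,L,z): 
    for p in L: print(n,p,onz(n,*p,z).round(4))
# tray corners, by eye top rim: top crop scale 2.55 origin (130,200)
f=lambda x,y:(130+x/2.55-.3,200+y/2.55-.3)
pts("top",[f(46,142),f(203,156),f(184,270),f(25,248)],.03)
g=lambda x,y:(200+x/2.3-.3,180+y/2.3-.3)
pts("side",[g(157,377),g(265,440),g(122,588),g(17,500)],.03)
pts("top",[f(93,158),f(153,168)],.017)
pts("top",[f(468,46),f(758,50),f(760,244),f(466,238)],.022)
```

```text
(array([ 0.48415333, -0.17240844,  0.12620441]), np.float64(0.0017405102712726936))
(array([ 0.46678461, -0.34145299,  0.12791097]), np.float64(0.0001204418776258111))
(array([0.48215405, 0.08975584, 0.04128923]), np.float64(0.0003307357647335779))
top (147.7392156862745, 255.3862745098039) [0.5359 0.376  0.03  ]
top (209.3078431372549, 260.8764705882353) [0.5191 0.1932 0.03  ]
top (201.85686274509803, 305.58235294117645) [0.3885 0.209  0.03  ]
top (139.50392156862745, 296.9549019607843) [0.4138 0.3915 0.03  ]
side (267.96086956521737, 343.61304347826086) [0.5078 0.2076 0.03  ]
side (314.9173913043478, 371.004347826087) [0.3856 0.2192 0.03  ]
side (252.74347826086955, 435.3521739130435) [0.4043 0.3982 0.03  ]
side (207.09130434782608, 397.0913043478261) [0.5262 0.3787 0.03  ]
top (166.1705882352941, 261.6607843137255) [0.5189 0.3248 0.017 ]
top (189.7, 265.58235294117645) [0.507  0.2541 0.017 ]
top (313.22941176470584, 217.7392156862745) [ 0.6506 -0.1125  0.022 ]
top (426.9549019607843, 219.3078431372549) [ 0.6446 -0.4529  0.022 ]
top (427.7392156862745, 295.3862745098039) [ 0.4181 -0.446   0.022 ]
top (312.4450980392157, 293.03333333333336) [ 0.4249 -0.111   0.022 ]
```

View pics/os.png

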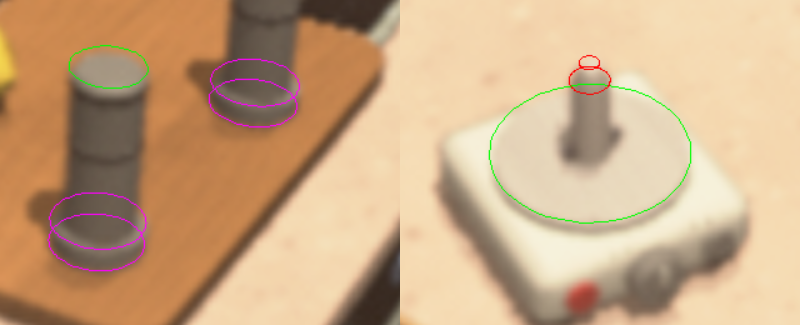

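View pics/ot.png

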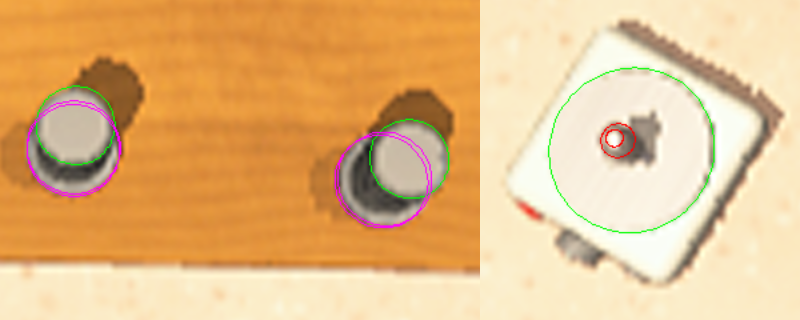

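```bash
cat >> h.py <<'E'
def go(x,y,z,yawturn=0):
    s=observe();R=np.array(s["ee_rot"]);d=R.T@(np.array([x,y,z])-s["position"])
    print("delta tool units",(d/.04).round(3),"pos",np.round(s["position"],4),"F",np.round(s["contact_force"],1),"j",np.round(s["joint_positions"],2),"t",s["clock"])
    return d/.04
E
python3 - <<'E'
from h import *
for n,L in (("top",[(333.7,268.1,.132),(396.2,274.6,.132),(243.3,272.8,.045)]),("side",[(361.5,225,.132),(393.65,198.3,.132),(307.8,311.1,.045)])):
    for u,v,z in L: print(n,onz(n,u,v,z).round(4))
go(.465,-.341,.253)
E
```

```text
top [ 0.4842 -0.172   0.132 ]
top [ 0.4664 -0.3409  0.132 ]
top [0.4819 0.0892 0.045 ]
side [ 0.4795 -0.1642  0.132 ]
side [ 0.4642 -0.3344  0.132 ]
side [0.4799 0.0931 0.045 ]
delta tool units [-1.000e-03 -2.457e+00 -8.119e+00] pos [ 0.1916 -0.5419  0.2529] F [-0.1 -0.7 -0.2] j [ 1.19  0.71 -0.03  1.48  0.02  0.95 -0.08] t 0.1
```

Request:
drive_tool(
  deltas=[
    [[0,-0.176,-0.58,0,85],[0,-0.176,-0.58,0,85],[0,-0.176,-0.58,0,85],[0,-0.176,-0.58,0,85],[0,-0.176,-0.58,0,85],[0,-0.176,-0.58,0,85],[0,-0.176,-0.58,0,85],[0,-0.176,-0.58,0,85],[0,-0.176,-0.58,0,85],[0,-0.176,-0.58,0,85],[0,-0.176,-0.58,0,85],[0,-0.176,-0.58,0,85],[0,-0.176,-0.58,0,85],[0,-0.176,-0.58,0,85],[0,0,0,0,85],[0,0,0,0,85]],
  ],
  newtons=50,
)

```text
clock: 1.43
position: [0.4657, -0.34, 0.2529]
ee_rot: [[-0.0, 0.335, -0.942], [0.001, -0.942, -0.335], [-1.0, -0.001, 0.0]]
contact_force: [0.1, 0.1, -0.4]
grip_width: 0.995
```

Run:
```python
from h import *
go(.4665,-.341,.1)
s=capture("side");t=capture("top")
cv2.imwrite("pics/a.png",np.hstack([s[120:340,240:540],t[180:400,260:560]]))
```

```text
delta tool units [ 3.822  0.033 -0.012] pos [ 0.4657 -0.34    0.2529] F [ 0.1  0.1 -0.4] j [ 0.56  0.71  0.03  1.48 -0.02  0.95 -0.63] t 1.4333
```

View pics/a.png

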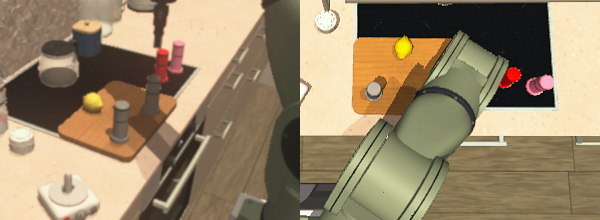

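Run:
```python
from h import *
s=capture("side");p=observe()
X=np.array(p["position"]);R=np.array(p["ee_rot"])
k=5;o=cv2.resize(s,None,fx=k,fy=k,interpolation=cv2.INTER_CUBIC)
def dot(X,c): q=(proj("side",X)+.5)*k; cv2.circle(o,tuple(int(v) for v in q),2,c,-1); print(proj("side",X))
dot(X,(0,0,255))
for sg in(1,-1):
  for d in (.010,.022): dot(X+R@[d,sg*.0427,0],(0,255,0))
dot([.4665,-.341,.132],(255,255,0));dot([.4665,-.341,.022],(255,255,0))
cv2.imwrite("pics/b.png",o[120*k:240*k,350*k:450*k])
```

```text
[398.88482051 156.95787207]
[399.31422632 154.04547266]
[398.89368703 158.09358338]
[397.6811559  167.21164613]
[397.23926153 171.43541292]
[393.79667221 197.10255528]
[390.2265503  230.25352338]
```

View pics/b.png

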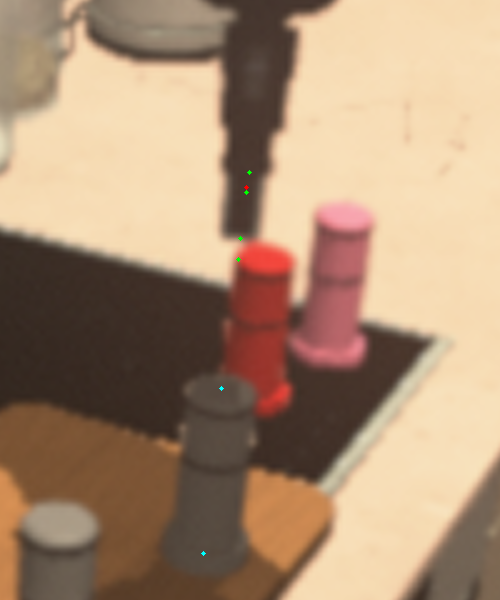

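Request:
drive_tool(
  deltas=[
    [[0.47,0.02,0,0,85],[0.47,0,0,0,85],[0.47,0,0,0,85],[0.47,0,0,0,85],[0.47,0,0,0,85],[0.47,0,0,0,85],[0.47,0,0,0,85],[0.47,0,0,0,85],[0,0,0,0,60],[0,0,0,0,30],[0,0,0,0,30],[0,0,0,0,30],[0,0,0,0,30],[0,0,0,0,30],[0,0,0,0,30],[0,0,0,0,30]],
  ],
  newtons=50,
)

```text
clock: 2.92
position: [0.4656, -0.3422, 0.1043]
ee_rot: [[0.002, 0.333, -0.943], [-0.001, -0.943, -0.333], [-1.0, 0.002, -0.001]]
contact_force: [-0.7, -0.5, 7.0]
grip_width: 0.453
```

Run:
```python
from h import *
go(.482,.089,.23)
s=capture("side")
cv2.imwrite("pics/c.png",cv2.resize(s[140:260,340:460],None,fx=4,fy=4))
```

```text
delta tool units [ -3.155 -10.023  -3.981] pos [ 0.4656 -0.3422  0.1043] F [-0.7 -0.5  7. ] j [ 0.57  0.92  0.01  1.63 -0.02  0.6  -0.63] t 2.9167
```

View pics/c.png

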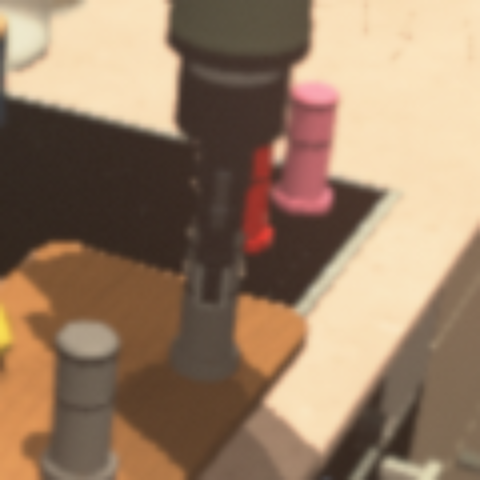

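Request:
drive_tool(
  deltas=[
    [[-0.3,0,0,0,30],[-0.5,0,0,0,30],[-0.6,0,0,0,30],[-0.6,0,0,0,30],[-0.6,0,0,0,30],[-0.6,0,0,0,30],[-0.6,0,0,0,30],[0,0,0,0,30],[0,0,0,0,30]],
  ],
)

```text
clock: 3.72
position: [0.4654, -0.3419, 0.2564]
ee_rot: [[0.002, 0.333, -0.943], [-0.001, -0.943, -0.333], [-1.0, 0.002, -0.002]]
contact_force: [-0.5, 0.1, -1.9]
grip_width: 0.457
```

Run:
```python
from h import *
go(.482,.089,.254)
```

```text
delta tool units [  0.046 -10.019  -3.98 ] pos [ 0.4654 -0.3419  0.2564] F [-0.5  0.1 -1.9] j [ 0.56  0.71  0.03  1.47 -0.02  0.96 -0.63] t 3.7167
```

Request:
drive_tool(
  deltas=[
    [[0,-0.3,-0.12,0,30],[0,-0.5,-0.2,0,30],[0,-0.6,-0.24,0,30],[0,-0.6,-0.24,0,30],[0,-0.6,-0.24,0,30],[0,-0.6,-0.24,0,30],[0,-0.6,-0.24,0,30],[0,-0.6,-0.24,0,30],[0,-0.6,-0.24,0,30],[0,-0.6,-0.24,0,30],[0,-0.6,-0.24,0,30],[0,-0.6,-0.24,0,30],[0,-0.6,-0.24,0,30],[0,-0.6,-0.24,0,30],[0,-0.6,-0.24,0,30],[0,-0.6,-0.24,0,30],[0,-0.5,-0.2,0,30],[0,-0.3,-0.12,0,30],[0,0,0,0,30],[0,0,0,0,30]],
  ],
)

```text
clock: 5.38
position: [0.4825, 0.089, 0.2544]
ee_rot: [[-0.001, 0.334, -0.942], [-0.0, -0.942, -0.334], [-1.0, -0.0, 0.001]]
contact_force: [-0.2, -0.9, -1.1]
grip_width: 0.457
```

Run:
```python
from h import *
go(.482,.089,.2)
s=capture("side");t=capture("top");cv2.imwrite("pics/side1.png",s);cv2.imwrite("pics/top1.png",t)
k=5;s=cv2.resize(s,None,fx=k,fy=k,interpolation=cv2.INTER_CUBIC)
cv2.imwrite("pics/d.png",np.hstack([s[220*k:340*k,270*k:350*k],cv2.resize(t[200:320,200:300],None,fx=4,fy=5)]))
```

```text
delta tool units [ 1.361 -0.004  0.009] pos [0.4825 0.089  0.2544] F [-0.2 -0.9 -1.1] j [-0.3   0.59  0.1   1.78 -0.08  0.78 -1.4 ] t 5.3833
```

View pics/d.png

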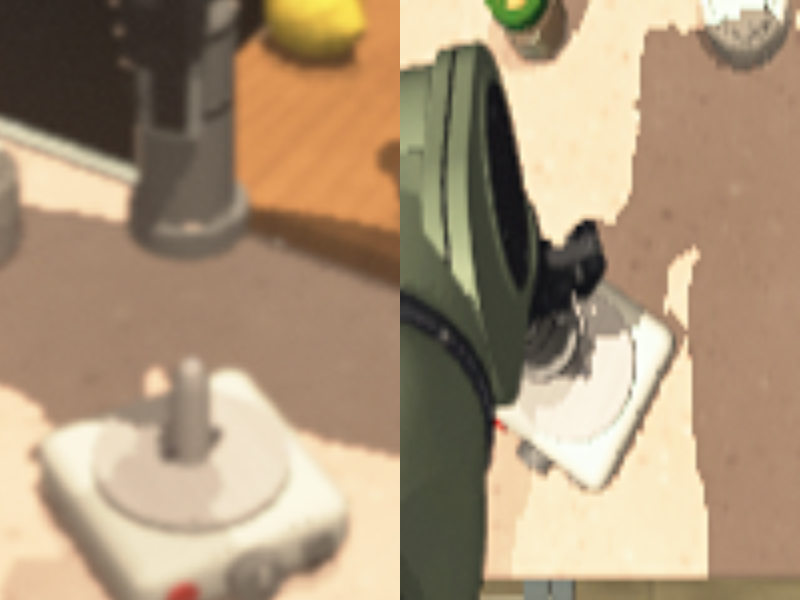

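Request:
drive_tool(
  deltas=[
    [[0.4,0,0,0,30],[0.5,0,0,0,30],[0.4,0,0,0,30],[0.2,0,0,0,30],[0,0,0,0,30]],
  ],
)

```text
clock: 5.9
position: [0.4824, 0.088, 0.1937]
ee_rot: [[-0.002, 0.332, -0.943], [-0.001, -0.943, -0.332], [-1.0, -0.0, 0.002]]
contact_force: [-0.4, 0.2, -1.4]
grip_width: 0.457
```

Run:
```python
from h import *
go(.482,.089,.2)
X=observe()["position"]
k=5
s=capture("side");t=capture("top");cv2.imwrite("pics/side2.png",s);cv2.imwrite("pics/top2.png",t)
def ov(n,im,box):
    o=cv2.resize(im,None,fx=k,fy=k,interpolation=cv2.INTER_CUBIC);raw=o.copy()
    def circ(c,r,z,col):
        a=np.linspace(0,2*np.pi,90)
        q=np.array([(proj(n,[c[0]+r*np.cos(x),c[1]+r*np.sin(x),z])+.5)*k-.5 for x in a]);cv2.polylines(o,[q.astype(np.int32)],True,col,1)
    z=X[2]-.0823
    circ(X,.0255,z,(255,0,255));circ(X,.0255,z+.014,(255,0,255))
    D=[.482,.089]; circ(D,.045,.045,(0,255,0));circ(D,.009,.087,(0,0,255));circ(D,.009,.055,(0,0,255))
    x0,y0,x1,y1=box
    return np.hstack([o[y0*k:y1*k,x0*k:x1*k],raw[y0*k:y1*k,x0*k:x1*k]])
cv2.imwrite("pics/e.png",ov("side",s,(270,250,350,345)))
cv2.imwrite("pics/f.png",ov("top",t,(205,230,285,310)))
```

```text
delta tool units [-0.156 -0.027  0.001] pos [0.4824 0.088  0.1937] F [-0.4  0.2 -1.4] j [-0.29  0.68  0.08  1.87 -0.09  0.6  -1.39] t 5.9
```

View pics/e.png

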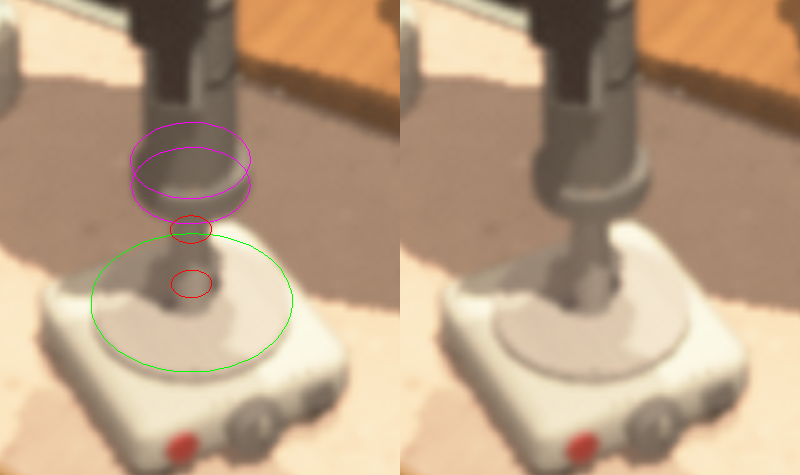

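View pics/f.png

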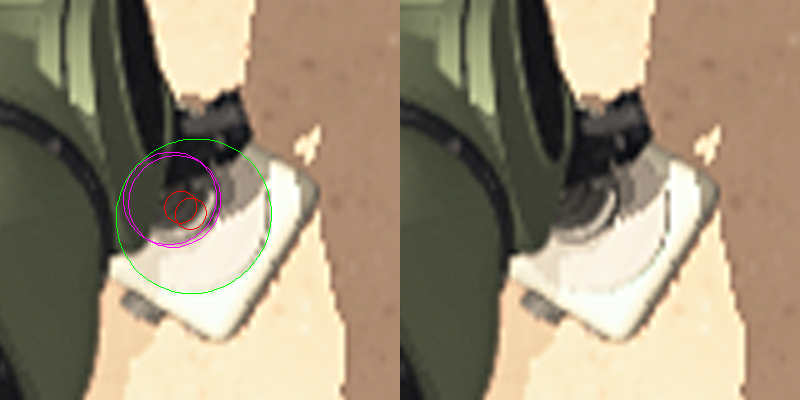

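Run:
```python
from h import *
s=cv2.imread("pics/side2.png");t=cv2.imread("pics/top2.png")
a=cv2.resize(t[258:288,225:265],None,fx=10,fy=10,interpolation=cv2.INTER_CUBIC)
a=cv2.convertScaleAbs(a,alpha=1.3,beta=20)
b=cv2.resize(s[270:330,285:345][:, :],None,fx=6.667,fy=6.667,interpolation=cv2.INTER_CUBIC)[:300+100]
a=cv2.copyMakeBorder(a,0,b.shape[0]-a.shape[0],0,0,cv2.BORDER_CONSTANT)
cv2.imwrite("pics/g.png",np.hstack([a,b]))
print(tri((308.3,294.8),(239.3,270.3)))
X=observe()["position"]
for n in("top","side"):
  for z in (.1114,.1254): print(n,z,proj(n,[X[0],X[1],z]))
```

```text
(array([0.48154062, 0.09145416, 0.09166996]), np.float64(0.004283461782921121))
top 0.1114 [239.42534897 269.62742111]
top 0.1254 [238.49687339 269.00491593]
side 0.1114 [307.42157342 286.59664262]
side 0.1254 [307.35851137 281.56204164]
```

View pics/g.png

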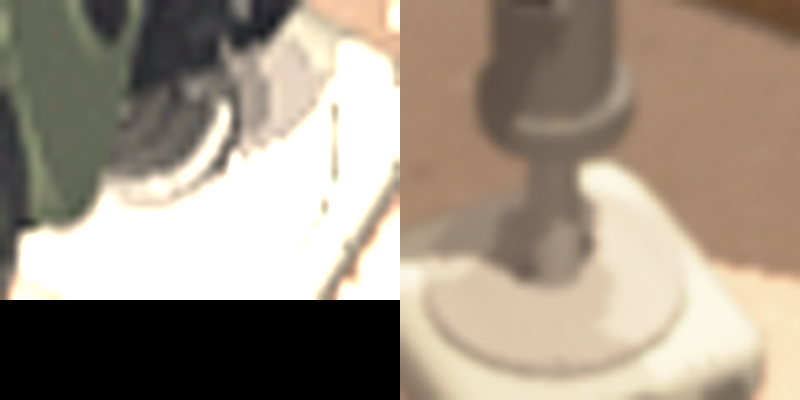

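Request:
drive_tool(
  deltas=[
    [[0.1,-0.03,0,0,30],[0.1,0,0,0,30],[0.1,0,0,0,30],[0.1,0,0,0,30],[0.1,0,0,0,30],[0.1,0,0,0,30]],
  ],
)

```text
clock: 6.5
position: [0.4824, 0.0899, 0.1705]
ee_rot: [[-0.0, 0.333, -0.943], [0.0, -0.943, -0.333], [-1.0, -0.0, 0.0]]
contact_force: [0.1, -1.0, -0.7]
grip_width: 0.459
```

Request:
drive_tool(
  deltas=[
    [[0.1,0,0,0,30],[0.1,0,0,0,30],[0.08,0,0,0,30],[0.08,0,0,0,30],[0.05,0,0,0,30],[0.05,0,0,0,30],[0,0,0,0,30]],
  ],
)

```text
clock: 7.08
position: [0.4826, 0.09, 0.1532]
ee_rot: [[0.001, 0.333, -0.943], [0.0, -0.943, -0.333], [-1.0, -0.0, -0.001]]
contact_force: [-5.1, -0.1, 21.8]
grip_width: 0.454
```

Request:
drive_tool(
  deltas=[
    [[-0.03,-0.01,0.04,0,30],[0,0,0,0,30],[0.03,0,0,0,30],[0.04,0,0,0,30],[0,0,0,0,30]],
  ],
)

```text
clock: 7.5
position: [0.4819, 0.0899, 0.1526]
ee_rot: [[0.004, 0.333, -0.943], [0.001, -0.943, -0.333], [-1.0, 0.0, -0.004]]
contact_force: [-5.1, -1.1, 46.6]
grip_width: 0.455
```

Run:
```python
from h import *
go(.482,.089,.137)
s=capture("side")
cv2.imwrite("pics/i.png",cv2.resize(s[250:345,265:355],None,fx=6,fy=6,interpolation=cv2.INTER_CUBIC))
print(proj("side",[.482,.09,.071]),proj("side",[.482,.09,.055]))
```

```text
delta tool units [0.39  0.021 0.007] pos [0.4819 0.0899 0.1526] F [-5.1 -1.1 46.6] j [-0.29  0.75  0.07  1.91 -0.1   0.48 -1.38] t 7.5
[307.60242276 301.24158733] [307.67109662 306.63248662]
```

View pics/i.png

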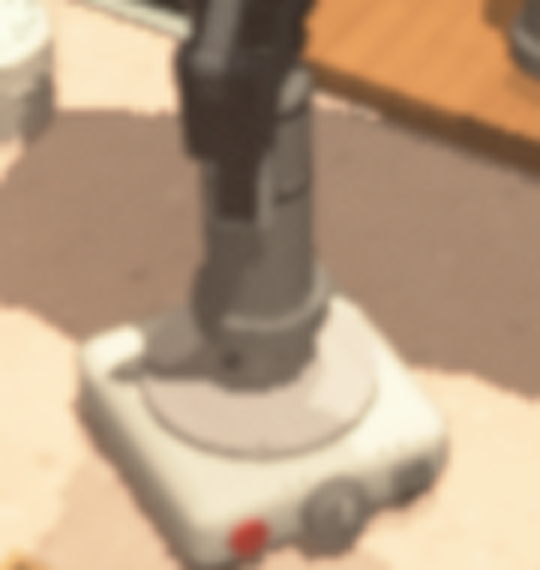

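Request:
drive_tool(
  deltas=[
    [[-0.2,0,0,0,30],[-0.4,0,0,0,30],[-0.4,0,0,0,30],[-0.4,0,0,0,30],[-0.2,0,0,0,30],[0,-0.34,-0.08,0,30],[0,-0.5,-0.1,0,30],[0,-0.6,-0.12,0,30],[0,-0.6,-0.12,0,30],[0,-0.6,-0.12,0,30],[0,-0.6,-0.12,0,30],[0,-0.6,-0.12,0,30],[0,-0.6,-0.12,0,30],[0,-0.4,-0.1,0,30],[0,-0.2,-0.04,0,30],[0,0,0,0,30],[0,0,0,0,30]],
  ],
)

```text
clock: 8.97
position: [0.453, 0.2928, 0.2146]
ee_rot: [[-0.0, 0.333, -0.943], [-0.001, -0.943, -0.333], [-1.0, 0.001, 0.0]]
contact_force: [0.1, -0.2, -0.7]
grip_width: 0.457
```

Run:
```python
from h import *
go(.454,.294,.09)
s=capture("side");t=capture("top")
k=4
cv2.imwrite("pics/j.png",np.hstack([cv2.resize(x,None,fx=k,fy=k,interpolation=cv2.INTER_CUBIC) for x in (s[310:450,200:300],t[190:330,120:220])]))
print(proj("side",[.454,.294,.142]))
```

```text
delta tool units [ 3.116 -0.021 -0.036] pos [0.453  0.2928 0.2146] F [ 0.1 -0.2 -0.7] j [-0.71  0.71  0.15  1.67 -0.14  0.77 -1.73] t 8.9667
[260.36768775 342.51740793]
```

View pics/j.png

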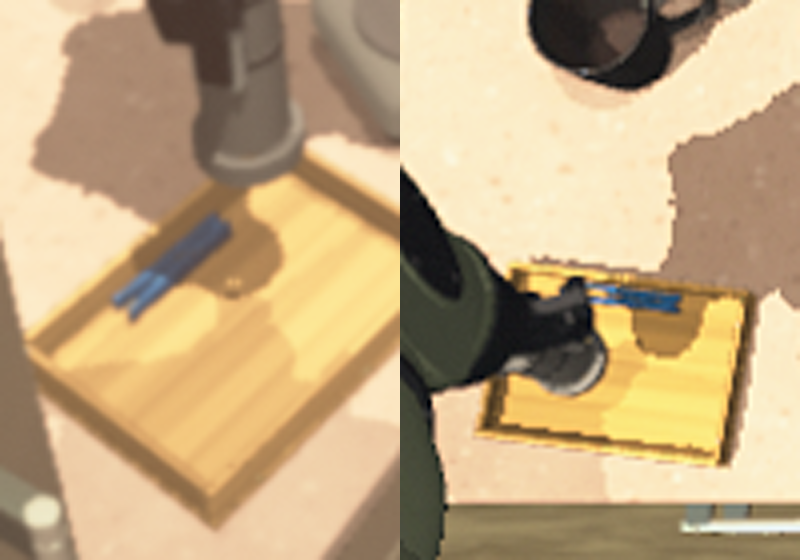

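Request:
drive_tool(
  deltas=[
    [[0.4,0,0,0,30],[0.5,0,0,0,30],[0.5,0,0,0,30],[0.5,0,0,0,30],[0.5,0,0,0,30],[0.4,0,0,0,30],[0.1,0,0,0,30],[0.05,0,0,0,30],[0.05,0,0,0,30],[0.05,0,0,0,30],[0,0,0,0,30]],
  ],
)

```text
clock: 9.98
position: [0.453, 0.2937, 0.0934]
ee_rot: [[0.001, 0.333, -0.943], [0.001, -0.943, -0.333], [-1.0, -0.0, -0.001]]
contact_force: [0.4, -0.6, -1.3]
grip_width: 0.457
```

Request:
drive_tool(
  deltas=[
    [[0.05,0,0,0,30],[0.04,0,0,0,30],[0.03,0,0,0,30],[0.03,0,0,0,30],[0,0,0,0,30]],
  ],
)

```text
clock: 10.4
position: [0.4528, 0.2938, 0.0876]
ee_rot: [[0.0, 0.333, -0.943], [0.0, -0.943, -0.333], [-1.0, -0.0, -0.0]]
contact_force: [-3.2, -0.8, 14.5]
grip_width: 0.453
```

Request:
drive_tool(
  deltas=[
    [[-0.02,0,0,0,45],[0,0,0,0,50],[0,0,0,0,60],[0,0,0,0,85],[0,0,0,0,85],[0,0,0,0,85],[0,0,0,0,85],[-0.3,0,0,0,85],[-0.5,0,0,0,85],[-0.7,0,0,0,85],[-0.7,0,0,0,85],[-0.7,0,0,0,85],[-0.7,0,0,0,85],[-0.5,0,0,0,85],[0,0,0,0,85]],
  ],
)

```text
clock: 11.65
position: [0.4538, 0.2942, 0.2553]
ee_rot: [[0.004, 0.333, -0.943], [0.003, -0.943, -0.333], [-1.0, -0.001, -0.005]]
contact_force: [0.2, -0.4, 0.6]
grip_width: 0.992
```

Run:
```python
from h import *
go(.484,-.172,.253)
s=capture("side");t=capture("top")
k=4
cv2.imwrite("pics/k.png",np.hstack([cv2.resize(x,None,fx=k,fy=k,interpolation=cv2.INTER_CUBIC) for x in (s[310:450,200:300],t[190:330,120:220])]))
cv2.imwrite("pics/side3.png",s);cv2.imwrite("pics/top3.png",t)
```

```text
delta tool units [ 0.026 11.241  3.171] pos [0.4538 0.2942 0.2553] F [ 0.2 -0.4  0.6] j [-0.72  0.66  0.16  1.62 -0.13  0.87 -1.74] t 11.65
```

View pics/k.png

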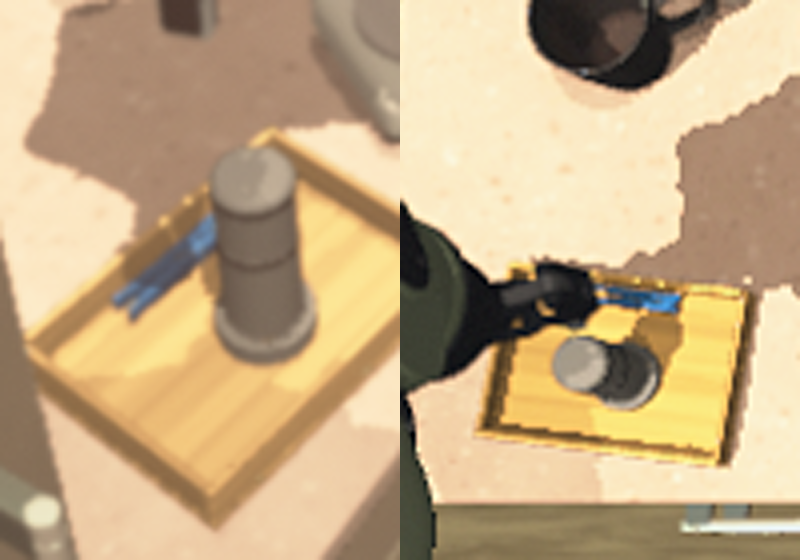

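Request:
drive_tool(
  deltas=[
    [[0,0.3,0.085,0,85],[0,0.5,0.14,0,85],[0,0.61,0.172,0,85],[0,0.61,0.172,0,85],[0,0.61,0.172,0,85],[0,0.61,0.172,0,85],[0,0.61,0.172,0,85],[0,0.61,0.172,0,85],[0,0.61,0.172,0,85],[0,0.61,0.172,0,85],[0,0.61,0.172,0,85],[0,0.61,0.172,0,85],[0,0.61,0.172,0,85],[0,0.61,0.172,0,85],[0,0.61,0.172,0,85],[0,0.61,0.172,0,85],[0,0.61,0.172,0,85],[0,0.61,0.172,0,85],[0,0.5,0.14,0,85],[0,0.18,0.05,0,85]],
  ],
)

```text
clock: 13.42
position: [0.4821, -0.1758, 0.2507]
ee_rot: [[-0.002, 0.33, -0.944], [-0.001, -0.944, -0.33], [-1.0, 0.0, 0.002]]
contact_force: [-0.4, -1.4, -0.6]
grip_width: 0.996
```

Run:
```python
from h import *
go(.484,-.172,.1)
s=capture("side")
cv2.imwrite("pics/l.png",cv2.resize(s[150:290,300:440],None,fx=4,fy=4,interpolation=cv2.INTER_CUBIC))
```

```text
delta tool units [ 3.766 -0.075 -0.083] pos [ 0.4821 -0.1758  0.2507] F [-0.4 -1.4 -0.6] j [ 0.25  0.62  0.07  1.71 -0.05  0.81 -0.89] t 13.4167
```

View pics/l.png

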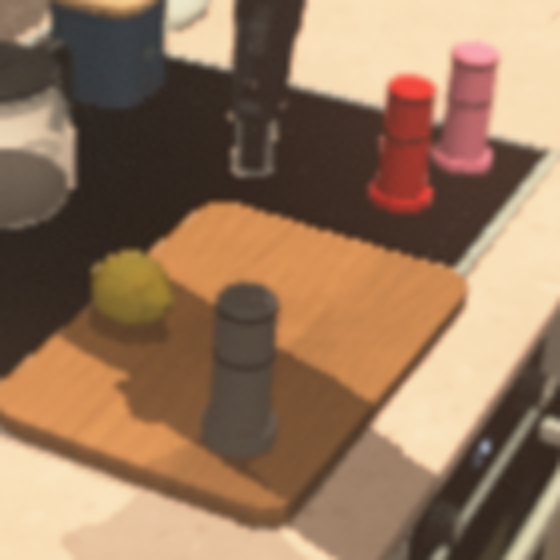

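Request:
drive_tool(
  deltas=[
    [[0.4,0,-0.02,0,85],[0.5,0,0,0,85],[0.5,0,0,0,85],[0.5,0,0,0,85],[0.5,0,0,0,85],[0.5,0,0,0,85],[0.4,0,0,0,85],[0.4,0,0,0,85],[0,0,0,0,85],[0,0,0,0,85]],
  ],
)

```text
clock: 14.3
position: [0.4835, -0.1714, 0.1034]
ee_rot: [[-0.002, 0.334, -0.943], [0.001, -0.943, -0.334], [-1.0, -0.001, 0.001]]
contact_force: [0.3, -0.2, 0.4]
grip_width: 0.995
```

Run:
```python
from h import *
go(.484,-.172,.1)
s=capture("side")
cv2.imwrite("pics/m.png",cv2.resize(s[150:290,300:440],None,fx=4,fy=4,interpolation=cv2.INTER_CUBIC))
```

```text
delta tool units [ 0.084  0.02  -0.007] pos [ 0.4835 -0.1714  0.1034] F [ 0.3 -0.2  0.4] j [ 0.26  0.86  0.04  1.86 -0.07  0.43 -0.89] t 14.3
```

View pics/m.png

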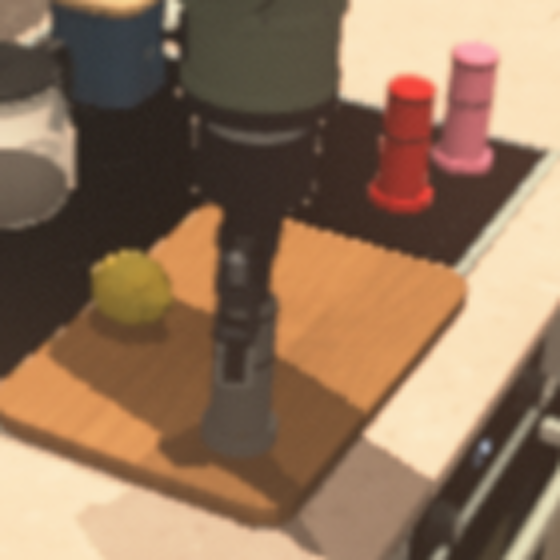

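Request:
drive_tool(
  deltas=[
    [[0,0,0,0,60],[0,0,0,0,30],[0,0,0,0,30],[0,0,0,0,30],[0,0,0,0,30],[0,0,0,0,30],[0,0,0,0,30],[0,0,0,0,30]],
  ],
  newtons=50,
)

```text
clock: 15.02
position: [0.4842, -0.172, 0.1043]
ee_rot: [[0.001, 0.333, -0.943], [0.0, -0.943, -0.333], [-1.0, 0.0, -0.001]]
contact_force: [-1.6, 1.1, 10.5]
grip_width: 0.454
```

Request:
drive_tool(
  deltas=[
    [[-0.3,0,0,0,30],[-0.5,0,0,0,30],[-0.6,0,0,0,30],[-0.6,0,0,0,30],[-0.5,0,0,0,30],[-0.2,-0.3,-0.1,0,30],[0,-0.6,-0.2,0,30],[0,-0.6,-0.2,0,30],[0,-0.6,-0.2,0,30],[0,-0.6,-0.2,0,30],[0,-0.6,-0.2,0,30],[0,-0.6,-0.2,0,30],[0,-0.6,-0.2,0,30],[0,-0.6,-0.2,0,30],[0,-0.6,-0.24,0,30],[0,-0.4,-0.14,0,30],[0,-0.07,-0.06,0,30],[0,0,0,0,30],[0,0,0,0,30]],
  ],
)

```text
clock: 16.6
position: [0.4824, 0.0884, 0.2118]
ee_rot: [[-0.0, 0.333, -0.943], [-0.0, -0.943, -0.333], [-1.0, 0.0, 0.0]]
contact_force: [0.6, -0.8, -2.4]
grip_width: 0.459
```

Run:
```python
from h import *
go(.482,.0899,.1705)
s=capture("side");t=capture("top")
k=4
cv2.imwrite("pics/n.png",np.hstack([cv2.resize(x,None,fx=k,fy=k,interpolation=cv2.INTER_CUBIC) for x in (s[230:350,260:360],t[220:340,200:300])]))
```

```text
delta tool units [ 1.032 -0.04  -0.003] pos [0.4824 0.0884 0.2118] F [ 0.6 -0.8 -2.4] j [-0.32  0.65  0.13  1.85 -0.13  0.65 -1.34] t 16.6
```

View pics/n.png

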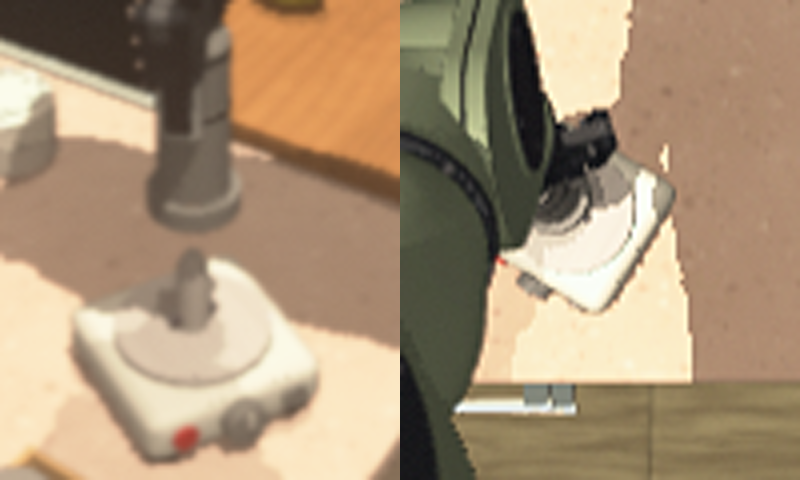

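Request:
drive_tool(
  deltas=[
    [[0.3,-0.03,0,0,30],[0.3,0,0,0,30],[0.2,0,0,0,30],[0.1,0,0,0,30],[0.1,0,0,0,30],[0.1,0,0,0,30],[0.1,0,0,0,30],[0.1,0,0,0,30],[0.1,0,0,0,30]],
  ],
)

```text
clock: 17.45
position: [0.4821, 0.0902, 0.1555]
ee_rot: [[0.0, 0.333, -0.943], [0.0, -0.943, -0.333], [-1.0, -0.0, -0.0]]
contact_force: [-0.1, 0.4, -1.5]
grip_width: 0.453
```

Request:
drive_tool(
  deltas=[
    [[0.08,0,0,0,30],[0.08,0,0,0,30],[0.08,0,0,0,30],[0.08,0,0,0,30],[0.05,0,0,0,30],[0,0,0,0,30]],
  ],
)

```text
clock: 17.95
position: [0.4819, 0.0902, 0.1405]
ee_rot: [[-0.001, 0.333, -0.943], [-0.0, -0.943, -0.333], [-1.0, -0.0, 0.001]]
contact_force: [0.7, -0.1, -1.5]
grip_width: 0.455
```

This one fits past the 26 mm block. Down to the pin.

Request:
drive_tool(
  deltas=[
    [[0.04,0,0,0,30],[0.03,0,0,0,30],[0.03,0,0,0,30],[0,0,0,0,30]],
  ],
)

```text
clock: 18.28
position: [0.4823, 0.0903, 0.1373]
ee_rot: [[0.001, 0.333, -0.943], [0.0, -0.943, -0.333], [-1.0, -0.0, -0.001]]
contact_force: [-1.1, 0.1, 11.0]
grip_width: 0.457
```

Request:
drive_tool(
  deltas=[
    [[0.01,0,0,-0.5,30],[0.01,0,0,-0.5,30],[0,0,0,-0.5,30],[0,0,0,-0.5,30],[0,0,0,0,30]],
  ],
)

```text
clock: 18.7
position: [0.4827, 0.0902, 0.1369]
ee_rot: [[0.002, 0.481, -0.876], [0.001, -0.876, -0.481], [-1.0, 0.001, -0.002]]
contact_force: [-0.2, -0.1, 17.1]
grip_width: 0.453
```

Request:
drive_tool(
  deltas=[
    [[0.01,0,0,-0.5,30],[0,0,0,-0.5,30],[0,0,0,-0.5,30],[0,0,0,-0.5,30],[0,0,0,0,30]],
  ],
)

```text
clock: 19.12
position: [0.4831, 0.0902, 0.1365]
ee_rot: [[0.003, 0.615, -0.789], [0.001, -0.789, -0.615], [-1.0, 0.001, -0.003]]
contact_force: [2.0, -1.3, 12.3]
grip_width: 0.453
```

Request:
drive_tool(
  deltas=[
    [[0.01,0,0.01,-0.5,30],[0.01,0,0,-0.5,30],[0,0,0,-0.5,30],[0,0,0,0,30]],
  ],
)

```text
clock: 19.45
position: [0.4818, 0.0899, 0.135]
ee_rot: [[0.0, 0.705, -0.71], [0.0, -0.71, -0.705], [-1.0, 0.0, -0.0]]
contact_force: [0.3, -0.6, -2.1]
grip_width: 0.454
```

Request:
drive_tool(
  deltas=[
    [[0.05,0,0,0,30],[0.05,0,0,0,30],[0.04,0,0,0,30],[0,0,0,0,30]],
  ],
)

```text
clock: 19.78
position: [0.4815, 0.0899, 0.1288]
ee_rot: [[-0.001, 0.703, -0.711], [-0.0, -0.711, -0.703], [-1.0, -0.0, 0.001]]
contact_force: [0.8, -1.1, -1.4]
grip_width: 0.455
```

Request:
drive_tool(
  deltas=[
    [[0.03,0,0,0,30],[0.03,0,0,0,30],[0.02,0,0,0,30],[0,0,0,0,30]],
  ],
)

```text
clock: 20.12
position: [0.4819, 0.0903, 0.1275]
ee_rot: [[0.002, 0.703, -0.711], [0.001, -0.711, -0.703], [-1.0, 0.001, -0.002]]
contact_force: [-7.3, 1.7, 36.5]
grip_width: 0.452
```

Request:
drive_tool(
  deltas=[
    [[-0.04,0,0,0,45],[0,0,0,0,50],[0,0,0,0,60],[0,0,0,0,85],[0,0,0,0,85],[0,0,0,0,85],[0,0,0,0,85],[-0.3,0,0,0,85],[-0.5,0,0,0,85],[-0.7,0,0,0,85],[-0.7,0,0,0,85],[-0.7,0,0,0,85],[-0.7,0,0,0,85],[0,0.5,0.5,0,85],[0,0.5,0.5,0,85],[0,0.5,0.5,0,85],[0,0.5,0.5,0,85],[0,0.5,0.5,0,85],[0,0,0,0,85]],
  ],
)

```text
clock: 21.7
position: [0.4805, -0.0567, 0.2717]
ee_rot: [[-0.0, 0.699, -0.715], [-0.002, -0.715, -0.699], [-1.0, 0.001, 0.002]]
contact_force: [-1.4, -0.1, -0.3]
grip_width: 1.0
```

Run:
```python
from h import *
go(.482,.0899,.1705)
s=capture("side");t=capture("top");cv2.imwrite("pics/side4.png",s);cv2.imwrite("pics/top4.png",t)
k=4
cv2.imwrite("pics/p.png",np.hstack([cv2.resize(x,None,fx=k,fy=k,interpolation=cv2.INTER_CUBIC) for x in (s[250:400,240:340],t[190:340,120:220])]))
cv2.imwrite("pics/q.png",t)
```

```text
delta tool units [ 2.522 -2.598 -2.592] pos [ 0.4805 -0.0567  0.2717] F [-1.4 -0.1 -0.3] j [ 0.07  0.55 -0.03  1.78  0.03  0.82 -0.77] t 21.7
```

View pics/p.png

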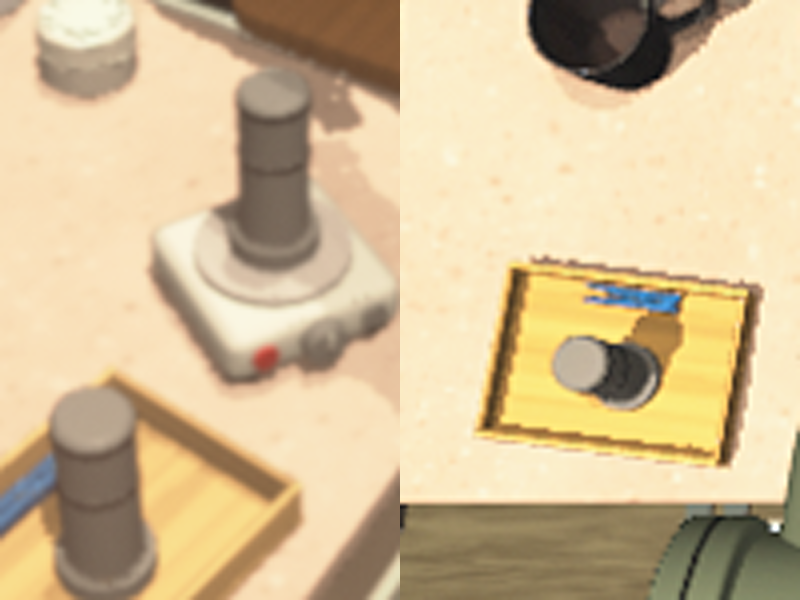

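View pics/q.png

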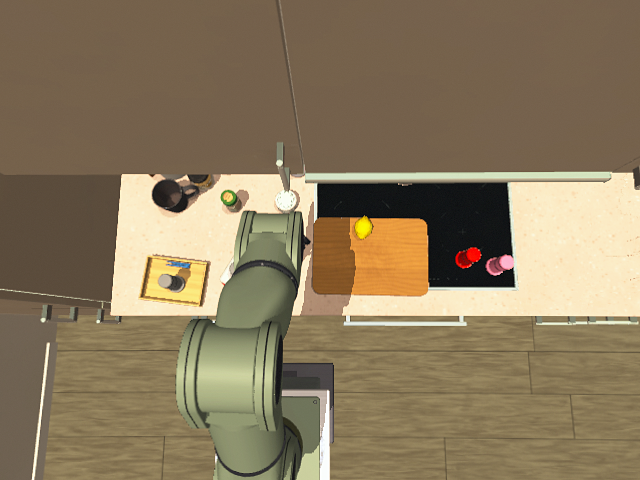

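Request:
drive_tool(
  deltas=[
    [[0,0,0,0,85],[0,0,0,0,85],[0,0,0,0,85]],
  ],
)

```text
clock: 22.05
position: [0.481, -0.0506, 0.2717]
ee_rot: [[-0.0, 0.704, -0.71], [0.0, -0.71, -0.704], [-1.0, -0.0, -0.0]]
contact_force: [-0.7, 0.5, -0.6]
grip_width: 0.994
```

Run:
```python
from h import *
for z in(.155,.165,.181): print(z,proj("side",[.482,.09,z]))
print(onz("top",120+(578-400)/4-.4,190+362/4-.4,.115), onz("top",120+(630-400)/4-.4,190+374/4-.4,.019))
s=capture("side")
print(np.abs(s.astype(int)-cv2.imread("pics/side4.png"))[250:400,200:340].max())
hand_in()
```

```text
0.155 [307.22519362 271.19524355]
0.165 [307.17836024 267.41243936]
0.181 [307.1025508  261.26392101]
[0.45406121 0.29398225 0.115     ] [0.4548237  0.28801153 0.019     ]
75
the job is handed in; nothing more can be done
```

Both stems are where the task wants them, and I handed the job in at about 22 s. The hand-in gave no verdict.

- **Blocked stem:** the stem that stood farther right on the board (more negative y) stopped hard on the spindle, its underside about 26 mm above the deck. I stood it upright in the tray at about (0.454, 0.294). It touched the tray floor at the expected height, and the final picture shows it upright and clear of the peg.
- **Fitting stem:** the other stem went down past the 26 mm point and rested on the cross pin. I turned it about 25 degrees under light load and the push-back vanished. It then went down another 10 mm and stopped on the deck with 36 N push-back. The final pictures show it upright on the deck, with the gripper open and clear of everything.

**Mug, jar and lemon:** they look unmoved in the final top picture. I compared them by eye and did not measure them.

**Checks that disagreed:**
- **Camera heights:** triangulated heights came out about 4–6 mm lower than the text for the stem tops, the deck and the spindle. I went by the text's heights, the top view and the contact heights I felt.
- **Stem top:** in the final side view the seated stem's top is about 1.5 px below where I calculated it. That is the same low offset, and nowhere near a stem resting on the pin or blocked.
- **Stillness:** my last frame comparison showed pixel changes around the stems. I put that down to the arm's shadow moving, but did not look into it before handing in.

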